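# Load a slotted mass on the weight hanger

### The job

Pick up the larger slotted disc, the one with a grip tab, by its tab and slide it sideways under the head of the weight hanger, from the front, flat onto the disc already there, until the closed end of its slot bears gently on the stem. Then, keeping it flat on the stem, turn it anticlockwise (seen from above) until its tail bears gently but firmly on the stop post, so that its slot no longer lies over the lower one, and let go and leave it lying there. Use light force throughout (never more than 25 N on the hanger, the stop or the lower disc), do not disturb the lower disc and leave the other things on the bench alone.

Things in the scene. Friction and masses are not known exactly. Their poses are not given: they have to be found in the camera images.
- disc: the mass to load: steel slotted disc 64 mm across, 12 mm thick, about 0.3 kg, lying flat; origin at the centre of its underside, z up. A 14 mm wide slot runs from the rim at +x to a flat closed end at x = -5 mm, which touches the 10 mm stem when disc and stem are coaxial. Opposite it a tail, a bar 12 mm wide and 12 mm high, runs out at disc level to x = -72 mm
- disc_tab (a point): centre of the disc's grip tab, an upright block standing on the tail, 24 mm long (disc x), 12 mm wide (disc y), from 12 to 46 mm above the underside; this point is at x = -42, z = 29 mm of the disc. Pinch it across y, fingertips a few mm above the disc's top
- hanger: aluminium weight hanger, fixed. Origin on the stem's axis at bench level, z up; -x is its front. Base 170 mm across, 12 high; pan 88 mm across, top 40 mm up; stem 10 mm in diameter from 40 to 106 mm; head 22 mm across (too wide for a slot, so discs come in from the side below it) from 106 to 116 mm, a wire eye above it to 129 mm
- lower: the mass already on the hanger: plain loose steel slotted disc 84 mm across, 20 mm thick, 0.7 kg. Origin at the centre of its underside, on the pan 40 mm up; its top, the seat of the next disc, is 60 mm up. Its 14 mm slot opens at +x, about to the hanger's back
- stop: rigid fixed steel stop post, 10 mm in diameter, on the hanger's base. This origin lies on the stem's axis at bench level; the post's axis is at x = -66 mm, up to 70 mm high (2 mm below the top of the seated disc's tail). It stands 1.2 to 1.6 rad anticlockwise (from above) of the hanger's front, elsewhere each time
- stop_post (a point): point on the axis of the stop post, 66 mm above the bench
- disc_tail (a point): point on the -y side face of the disc's tail, at x = -66, y = -6, z = 6 mm of the disc: this face meets the stop post when the disc is turned anticlockwise, the point then being 5 mm from the post's axis
- disc_mouth (a point): middle of the disc's slot opening at its rim (x = 32, z = 6 mm of the disc)
- lower_mouth (a point): middle of the lower mass's slot opening at its rim, on its top face (x = 42 mm)
- small: bystander: a smaller slotted mass, 46 mm across, with a tab and tail like the disc's (the tail's end also at x = -72 mm); origin at the centre of its underside
- blank: bystander: a disc 64 mm across with the same tab and tail, but without a slot; a low button in its middle; origin at the centre of its underside
- tips: bystander: pipette-tip box 75 x 115 x 45 mm, origin under its centre
- beaker: bystander: small glass beaker, 60 mm across, 70 mm high, origin under its centre
- marker: bystander: marker pen lying on the bench, 135 mm long, 14 mm thick
Things that resemble listed ones, but are neither listed nor needed, are in the scene too. What is shaped like the disc but black or yellow is not meant. Several things have the shape of the lower; the one meant has the colours described above.

How it is judged:
By the outcome, as a careful person would: the job done as asked, in the order asked, and still so for the second after the job is handed in, with the robot touching nothing.
It also fails if it takes over 72 s, if anything falls off the work surface, if the arm or the gripper's body presses on something with over 40 N, if the wrist force passes 120 N, or if a joint passes its speed limit or range.

### The arm

A 6-joint arm with a two-finger parallel gripper is mounted at the origin on the work surface. World frame = base frame: x ahead of the robot, y to its left, z up, the work surface at z = 0. Lengths are in m, angles in rad, forces in N, time in s.
With the tool pointing down it reaches from about 0.25 to 0.725 m from the base axis. Payload 4 kg.
Tool frame: the origin (TCP) lies between the finger pads; the fingertips stand 11 mm ahead of it and the grasp point (between the pads) lies 8 mm behind it (bot.tip_extent is the distance from the TCP to the fingertips, in m); z points along the fingers, y is the line along which they close (so a half turn about z gives the same grasp; the last joint's range is limited). The gripper opens to 85 mm and grips with 20 to 120 N. Pads are 22 mm wide; open, the fingers measure 114 mm over their backs; the gripper's body (76 mm by 85 mm) begins 54 mm behind the grasp point. The pads swing forward as they close: fully open they stand 13 mm farther back than shut.
Start: joints at [1.197, 0.241, 0.005, 1.335, 0, 1.571], TCP at [0.183, 0.465, 0.242] pointing down, gripper open.
Joint ranges: [-2.72, 2.72], [-1.05, 1.87], [-1.09, 1.28], [-1.99, 2.15], [-1.42, 1.44], [-3.14, 3.14]. Speed limits (rad/s): [2.79, 2.79, 3.14, 3.14, 3.14, 3.14].

### API

Orientations are given as a unit quaternion [x, y, z, w].
In Python, from workcell import bot gives the robot as it stands. The module is installed in compiled form; this text tells all that it offers.
- The arm moves only by the tool drive_tool, never from a script. Its argument "rows" is a list of rows, each an object of numbers: "dx", "dy", "dz": the shift along the tool's x, y, z in units of 50 mm (1.0 is 50 mm); "wx", "wy", "wz": the turn, a rotation vector about the tool's x, y, z in units of 5 degrees (1.0 is 5 degrees); "hand": the finger opening in mm, from 0 to 85.4. A call has 1 to 20 rows; each row is the pose to reach, as a shift and turn from the pose commanded when the call began, along the tool's axes at that moment; what a row does not reach only later rows make up. A row lasts 1/10 s, in which the tool goes at most 50 mm and 8.59 degrees, less where a joint would pass 70% of its speed; a pose out of reach is approached as far as the arm can. A call with a gripper value outside its range is refused whole. The fingers move at their own pace and stop on an object; the grip force is fixed at half the most. Time passes only in rows, so rows that repeat a pose let the fingers close. It gives the time, the measured TCP pose, the force, the opening and the grip force at its end, in the units of the state.
- bot.get_obs(): the state, without advancing time (a new reading comes with each control period).
- bot.camera(name): name is "scene" or "top" or "wrist"; returns the picture (420x560x3 uint8, red, green, blue); there is no depth.
- bot.get_calibration(name): a dict with "vfov" (degrees; the focal length in pixels is half the picture's height over the tangent of half this angle, whatever the lens; pixels are square), "cx", "cy" (the principal point, pixels), "k1" (the pictures are not rectified: a ray, as slopes to the right and down, at radius r is drawn at 1 + k1 r^2 times it, then the intrinsics apply), "origin" and "rotation" of the camera in the world; the wrist camera has in their place "mount" (4x4, takes a point from camera to tool coordinates, whose origin is the TCP and whose axes are the flange's). Camera axes: x right, y up, looking along -z (the intrinsics and any distortion apply to the point x, -y, -z); pixel columns grow to the right and rows downward; lengths in m; the calibration is good to about 2 mm. A picture is of the moment at which its call begins: read the wrist's pose just before it. get_calibration takes no time and is no camera call.
- bot.job_done(): hands the job in; it is judged then, once.
Trained networks look in the newest picture that a camera, given by its name, has taken for a name from the list of things; names that differ only in an ending like _2 or _b are one class to them, and where a whole thing is asked for, a point or a joint stands for the part that bears it (a point fixed in the world has none). Each returns a list of dicts, best first, with "score" (0 to 1); they miss things now and then, are a little off and sometimes report something else, mostly with a low value. They report only what shows in the picture. A call takes as long as a camera call. They do not tell look-alikes from the thing itself.
- bot.look_for(camera, thing): "extent" ([centre column, centre row, width, height] in pixels, round what is visible of it).
- bot.outline_of(camera, thing): "region" (420x560 bool, what is visible of it) and "extent" ([centre column, centre row, width, height] in pixels, round what is visible of it).
The state is a dict: "clock": time; "joint_pos": joint angles; "joint_vel": joint speeds; "tau": joint torques, N m; "eef_pos": TCP position; "tool_rot": TCP orientation; "ft_force": force on the tool from outside, world axes, zero at the start; "ft_torque": the same for the moment, N m; "grip_width": finger opening in m; "grasp_force": force on a finger pad.
Only numpy, scipy, OpenCV 4.12 (cv2) and the standard library are available. Lean on these libraries where they do the work, as an engineer would, in place of code of your own. Each camera call takes 0.05 s, during which the arm holds its last target. There are 200 camera calls.

## Working session

There is one attempt and no reset: what is moved stays moved. The work goes in short steps, Python scripts to look and compute and a tool call to move; the robot and the scene stay as the last step left them, time stands still between calls to the robot, and variables do not carry over. Pictures are saved under pics/ and viewed, at most 10 in all, crops included, and the job is handed in when it is done.

Besides the shell and the picture viewer there is one more tool, called after ">>>" as name(argument=value, ...) on one line, values as JSON. drive_tool: Moves the arm, as the interface text tells. Its arguments: {"type":"object","properties":{"rows":{"type":"array","items":{"type":"object","properties":{"dx":{"type":"number"},"dy":{"type":"number"},"dz":{"type":"number"},"wx":{"type":"number"},"wy":{"type":"number"},"wz":{"type":"number"},"hand":{"type":"number"}}}}},"required":["rows"]}

```bash
mkdir -p pics; cat > h.py <<'E'
import numpy as np, cv2
from workcell import bot
from scipy.spatial.transform import Rotation as R
def cam(name):
    c=bot.get_calibration(name)
    f=210/np.tan(np.radians(c['vfov'])/2)
    if 'mount' in c:
        o=bot.get_obs(); T=np.eye(4); T[:3,:3]=R.from_quat(o['tool_rot']).as_matrix(); T[:3,3]=o['eef_pos']
        M=T@np.array(c['mount']); return f,c,M[:3,3],M[:3,:3]
    Rm=np.array(c['rotation']); 
    if Rm.shape!=(3,3): Rm=R.from_quat(Rm).as_matrix()
    return f,c,np.array(c['origin']),Rm
def ray(C,u,v):
    f,c,o,Rm=C
    x,y=(u-c['cx'])/f,(v-c['cy'])/f
    a,b=x,y
    for _ in range(20):
        s=1+c['k1']*(a*a+b*b); a,b=x/s,y/s
    return o,Rm@np.array([a,-b,-1])
def at(C,u,v,z):
    o,d=ray(C,u,v); return o+d*(z-o[2])/d[2]
def proj(C,p):
    f,c,o,Rm=C
    q=Rm.T@(np.array(p)-o); a,b=q[0]/-q[2],-q[1]/-q[2]
    s=1+c['k1']*(a*a+b*b); return np.array([c['cx']+f*a*s,c['cy']+f*b*s])
def shot(name,fn):
    C=cam(name); im=bot.camera(name); cv2.imwrite('pics/'+fn,im[:,:,::-1]); return C,im
E
python3 - <<'E'
from h import *
np.set_printoptions(precision=3,suppress=True)
ims=[]
for n in ['top','scene']:
    C,im=shot(n,n+'0.png'); ims.append(im)
    print(n,C[0],C[2],C[1]['k1'],C[3].tolist())
    for t,z in [('disc',.006),('hanger',.04),('lower',.06),('stop_post',.066),('disc_tab',.029),('disc_mouth',.006),('lower_mouth',.06),('small',.006),('blank',.006),('tips',.045),('beaker',.03),('marker',.007)]:
        for r in bot.look_for(n,t)[:4]:
            e=r['extent']; print(t,round(r['score'],2),np.round(e),at(C,e[0],e[1],z))
E
```

```text
top 498.6389203487552 [0.28  0.055 1.351] 0.037729646316060586 [[-0.024337641760357076, 0.98308965590367, -0.18150043429355245], [-0.9996207880573219, -0.026270754183651046, -0.00825394198433467], [-0.012882518278780244, 0.18123072567814158, 0.9833562247695242]]
disc 0.95 [224. 194.  22.  37.] [0.602 0.209 0.006]
disc 0.89 [209. 281.  37.  22.] [0.365 0.25  0.006]
disc 0.75 [142. 255.  38.  21.] [0.439 0.431 0.006]
hanger 0.84 [325. 200.  62.  58.] [ 0.569 -0.067  0.04 ]
lower 0.79 [339. 266.  31.  32.] [ 0.389 -0.093  0.06 ]
lower 0.19 [226. 196.  20.  40.] [0.584 0.196 0.06 ]
stop_post 0.56 [349. 212.   6.   5.] [ 0.53  -0.126  0.066]
disc_tab 0.79 [227. 196.  23.  37.] [0.591 0.198 0.029]
disc_tab 0.73 [142. 256.  39.  22.] [0.432 0.426 0.029]
disc_tab 0.58 [209. 284.  37.  24.] [0.354 0.246 0.029]
disc_mouth 0.76 [224. 193.  24.  31.] [0.605 0.209 0.006]
disc_mouth 0.69 [141. 257.  40.  27.] [0.434 0.435 0.006]
disc_mouth 0.64 [210. 283.  40.  27.] [0.359 0.247 0.006]
lower_mouth 0.97 [338. 264.  36.  32.] [ 0.395 -0.09   0.06 ]
lower_mouth 0.86 [328. 197.  38.  31.] [ 0.574 -0.0
[... 1584 characters left out ...]
 [0.608 0.197 0.006]
disc_mouth 0.37 [267. 276.  43.  41.] [ 0.567 -0.065  0.006]
lower_mouth 0.88 [269. 274.  39.  41.] [ 0.584 -0.073  0.06 ]
lower_mouth 0.7 [202. 236.  41.  40.] [ 0.418 -0.109  0.06 ]
lower_mouth 0.38 [358. 208.  40.  36.] [0.619 0.173 0.06 ]
small 0.88 [353. 150.  32.  29.] [0.49  0.321 0.006]
blank 0.73 [307. 185.  42.  31.] [0.475 0.165 0.006]
tips 0.75 [132. 324.  58.  72.] [ 0.455 -0.331  0.045]
tips 0.74 [307. 186.  42.  32.] [0.493 0.145 0.045]
beaker 0.57 [416. 155.  28.  34.] [0.619 0.4   0.03 ]
beaker 0.33 [269. 283.  84.  74.] [ 0.589 -0.081  0.03 ]
beaker 0.32 [270. 273.  44.  37.] [ 0.574 -0.061  0.03 ]
marker 0.6 [178. 356.  41.  65.] [ 0.557 -0.308  0.007]
```

View pics/top0.png

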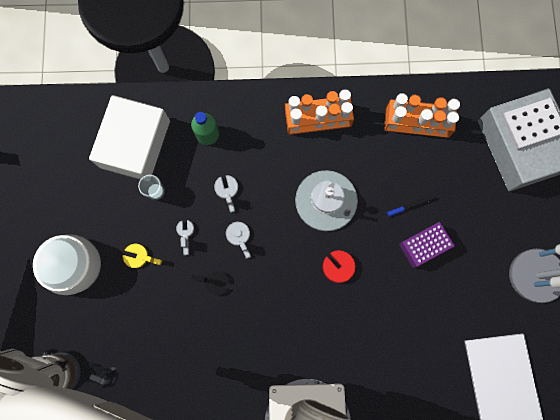

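View pics/scene0.png

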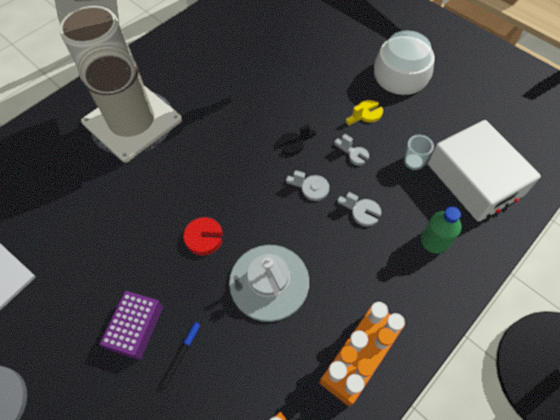

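Candidates for the disc (top picture): steel slotted (226,190), small slotted (185,230), blank with a button (238,236), yellow (136,256) and black (215,283). The match is (226,190): large, steel, with a slot. The hanger is at (326,200), with the red look-alike of the lower at (339,266) and the post near (348,211). Next I check a close crop and the wrist pose.

```bash
python3 - <<'E'
from h import *
np.set_printoptions(precision=3,suppress=True)
a=cv2.imread('pics/top0.png'); b=cv2.imread('pics/scene0.png')
A=cv2.resize(a[160:260,170:370],(800,400),interpolation=cv2.INTER_CUBIC)
B=cv2.resize(b[180:330,220:400],(0,0),fx=1.33,fy=1.33,interpolation=cv2.INTER_CUBIC)
o=np.zeros((600,800,3),np.uint8); o[:400]=A; o[400:600,:B.shape[1]]=B[:200]; cv2.imwrite('pics/c1.png',o)
s=bot.get_obs(); print(s['eef_pos'],R.from_quat(s['tool_rot']).as_matrix(),s['clock']); print(np.array(bot.get_calibration('wrist')['mount']),cam('wrist')[0])
E
```

```text
[0.183 0.465 0.242] [[-0.931  0.365 -0.   ]
 [ 0.365  0.931 -0.   ]
 [-0.    -0.    -1.   ]] 1.3
[[-0.001  0.96   0.279  0.072]
 [ 1.     0.001 -0.     0.   ]
 [-0.     0.279 -0.96  -0.133]
 [ 0.     0.     0.     1.   ]] 297.58260265067736
```

View pics/c1.png

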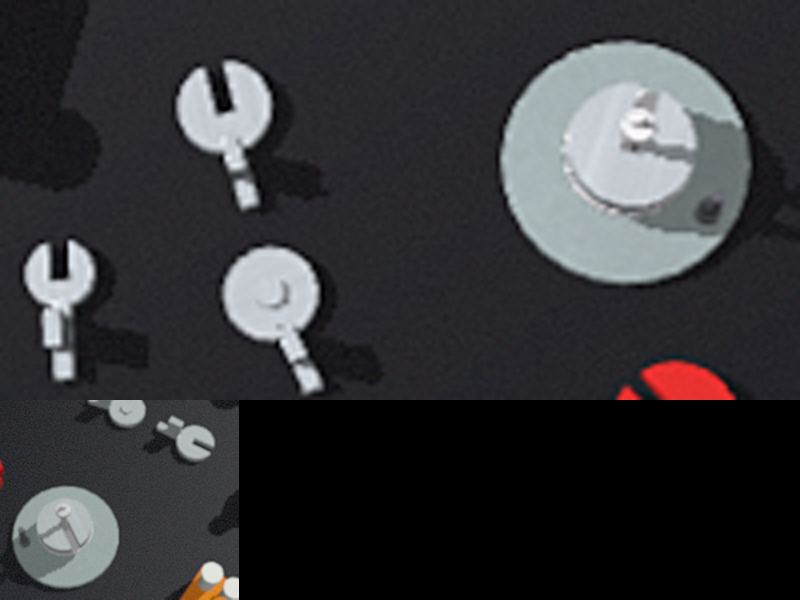

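```bash
python3 - <<'E'
from h import *
np.set_printoptions(precision=3,suppress=True)
C=cam('top'); g=lambda x,y,z: at(C,170+x/4,160+y/4,z)
c=g(224,107,.012); t=g(249,208,.006); d=c-t; print('disc',c,t,'ang',np.degrees(np.arctan2(d[1],d[0])))
h=g(625,162,.012); st=g(712,209,.070); lm=g(645,90,.06); hd=g(637,125,.12)
d=st-h; print('hanger',h,hd,'post',st,np.degrees(np.arctan2(d[1],d[0])),np.hypot(d[0],d[1]))
d=lm-h; print('lowermouth',lm,np.degrees(np.arctan2(d[1],d[0])))
# move to above tab, tool x = disc -x
s=bot.get_obs(); Rt=R.from_quat(s['tool_rot'])
u=(c-t); u/=np.linalg.norm(u); p=c-.042*u; p[2]=.22
print('goal',p,'shift units',Rt.inv().apply(p-s['eef_pos'])/.05)
E
```

```text
disc [0.621 0.202 0.012] [0.551 0.186 0.006] ang 12.86132257886736
hanger [ 0.575 -0.073  0.012] [ 0.575 -0.071  0.12 ] post [ 0.529 -0.123  0.07 ] -132.56011139294935 0.0676130305742765
lowermouth [ 0.613 -0.084  0.06 ] -15.771825774132651
goal [0.581 0.193 0.22 ] shift units [-9.4   -2.168  0.446]
```

>>> drive_tool(rows=[{"dx": -1,"dy": -0.2,"wz": -0.7},{"dx": -1.9,"dy": -0.4,"wz": -1.4},{"dx": -2.8,"dy": -0.6,"wz": -2.1},{"dx": -3.7,"dy": -0.85,"wz": -2.8},{"dx": -4.6,"dy": -1.05,"wz": -3.5},{"dx": -5.5,"dy": -1.27,"wz": -4.2},{"dx": -6.4,"dy": -1.5,"wz": -4.9},{"dx": -7.3,"dy": -1.7,"wz": -5.6},{"dx": -8.2,"dy": -1.9,"wz": -6.3},{"dx": -9,"dy": -2.1,"wz": -6.86},{"dx": -9.4,"dy": -2.17,"dz": 0.4,"wz": -6.86},{"dx": -9.4,"dy": -2.17,"dz": 0.4,"wz": -6.86},{"dx": -9.4,"dy": -2.17,"dz": 0.4,"wz": -6.86},{"dx": -9.4,"dy": -2.17,"dz": 0.4,"wz": -6.86},{"dx": -9.4,"dy": -2.17,"dz": 0.4,"wz": -6.86},{"dx": -9.4,"dy": -2.17,"dz": 0.4,"wz": -6.86}])

```text
invalid input at $.rows[0]: expected keys dx, dy, dz, wx, wy, wz, hand
```

```bash
cat > look.py <<'E'
from h import *
import sys
np.set_printoptions(precision=4,suppress=True)
s=bot.get_obs(); print(s['clock'],s['joint_pos'],s['eef_pos'],s['ft_force'],s['grip_width'])
Rm=R.from_quat(s['tool_rot']).as_matrix(); print('yaw',np.degrees(np.arctan2(Rm[1,0],Rm[0,0])),Rm[:,2])
C,im=shot('wrist',sys.argv[1])
for a in sys.argv[2:]:
    t,z=a.split(':')
    for r in bot.look_for('wrist',t)[:3]:
        e=r['extent']; print(t,round(r['score'],2),np.round(e),at(C,e[0],e[1],float(z)))
E
python3 look.py w1.png disc:.012 disc_tab:.046
```

```text
1.3 [ 1.197   0.2406  0.005   1.3352 -0.      1.5708] [0.1826 0.4655 0.2423] [ 0.2706 -0.2096  0.2714] 0.08490863347854302
yaw 158.58276008996114 [-0. -0. -1.]
disc 0.83 [202. 345.  50.  35.] [0.3683 0.2669 0.012 ]
disc 0.6 [324. 339.  70.  30.] [0.4241 0.4369 0.012 ]
disc_tab 0.92 [322. 339.  73.  36.] [0.3943 0.4393 0.046 ]
disc_tab 0.89 [202. 344.  47.  31.] [0.3441 0.2886 0.046 ]
```

View pics/w1.png

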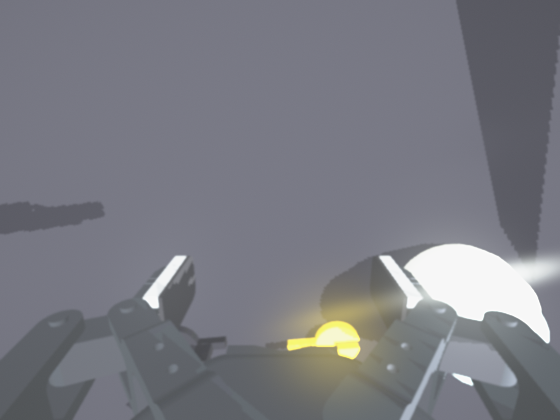

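>>> drive_tool(rows=[{"dx": -1,"dy": -0.2,"dz": 0,"wx": 0,"wy": 0,"wz": -0.7,"hand": 85},{"dx": -1.9,"dy": -0.4,"dz": 0,"wx": 0,"wy": 0,"wz": -1.4,"hand": 85},{"dx": -2.8,"dy": -0.6,"dz": 0,"wx": 0,"wy": 0,"wz": -2.1,"hand": 85},{"dx": -3.7,"dy": -0.85,"dz": 0,"wx": 0,"wy": 0,"wz": -2.8,"hand": 85},{"dx": -4.6,"dy": -1.05,"dz": 0,"wx": 0,"wy": 0,"wz": -3.5,"hand": 85},{"dx": -5.5,"dy": -1.27,"dz": 0,"wx": 0,"wy": 0,"wz": -4.2,"hand": 85},{"dx": -6.4,"dy": -1.5,"dz": 0,"wx": 0,"wy": 0,"wz": -4.9,"hand": 85},{"dx": -7.3,"dy": -1.7,"dz": 0,"wx": 0,"wy": 0,"wz": -5.6,"hand": 85},{"dx": -8.2,"dy": -1.9,"dz": 0,"wx": 0,"wy": 0,"wz": -6.3,"hand": 85},{"dx": -9,"dy": -2.1,"dz": 0.2,"wx": 0,"wy": 0,"wz": -6.86,"hand": 85},{"dx": -9.4,"dy": -2.17,"dz": 0.4,"wx": 0,"wy": 0,"wz": -6.86,"hand": 85},{"dx": -9.4,"dy": -2.17,"dz": 0.4,"wx": 0,"wy": 0,"wz": -6.86,"hand": 85},{"dx": -9.4,"dy": -2.17,"dz": 0.4,"wx": 0,"wy": 0,"wz": -6.86,"hand": 85},{"dx": -9.4,"dy": -2.17,"dz": 0.4,"wx": 0,"wy": 0,"wz": -6.86,"hand": 85},{"dx": -9.4,"dy": -2.17,"dz": 0.4,"wx": 0,"wy": 0,"wz": -6.86,"hand": 85},{"dx": -9.4,"dy": -2.17,"dz": 0.4,"wx": 0,"wy": 0,"wz": -6.86,"hand": 85}])

```text
clock: 3.05
eef_pos: [0.58, 0.1938, 0.2232]
tool_rot: [-0.113, 0.994, 0.0, 0.001]
ft_force: [-0.3, -0.1, -0.6]
grip_width: 0.0852
grasp_force: 0.0
```

```bash
python3 look.py w2.png disc:.012 disc_tab:.046
```

```text
3.05 [0.3225 0.4729 0.2913 1.3881 0.     0.096 ] [0.58   0.1938 0.2232] [-0.277  -0.1303 -0.5516] 0.08521398450462243
yaw -167.02349670148575 [ 0.0011  0.0004 -1.    ]
disc 0.84 [521. 109.  78.  62.] [0.442  0.4302 0.012 ]
disc 0.81 [282. 203.  51.  83.] [0.6042 0.1998 0.012 ]
disc 0.7 [384.  14.  93.  19.] [0.3881 0.2556 0.012 ]
disc_tab 0.97 [384.  14.  89.  23.] [0.4005 0.2479 0.046 ]
disc_tab 0.7 [283. 202.  51.  86.] [0.594  0.1982 0.046 ]
disc_tab 0.63 [519. 106.  82.  66.] [0.4469 0.4026 0.046 ]
```

View pics/w2.png

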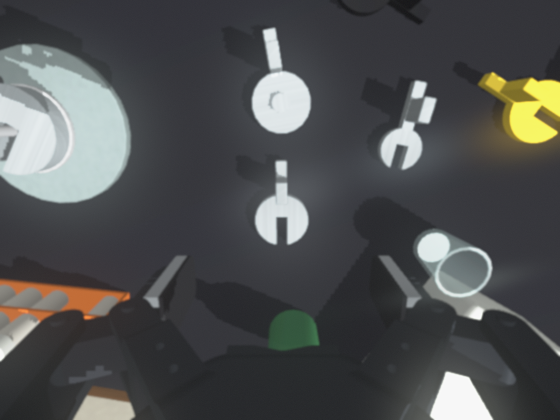

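Disc circle is centred at about (281,220), tail end at (281,162), slot pointing down the image: the tool is already lined up with it.

```bash
python3 - <<'E'
from h import *
np.set_printoptions(precision=4,suppress=True)
C=cam('wrist'); im=cv2.imread('pics/w2.png')
bot.camera('wrist')
m=[r for r in bot.outline_of('wrist','disc') if abs(r['extent'][0]-282)<20][0]['region']
ys,xs=np.nonzero(m)
P=np.array([at(C,x,y,.012)[:2] for x,y in zip(xs,ys)])
# fit circle to lower (disc) part boundary: rows>195
ct=cv2.findContours(m.astype(np.uint8),cv2.RETR_EXTERNAL,cv2.CHAIN_APPROX_NONE)[0]
ct=max(ct,key=len)[:,0]
Q=np.array([at(C,x,y,.012)[:2] for x,y in ct])
s=bot.get_obs(); 
from scipy.optimize import least_squares
k=np.linalg.norm(Q-[.618,.203],axis=1)<.037; k&=np.linalg.norm(Q-[.618,.203],axis=1)>.026
f=least_squares(lambda p:np.hypot(*(Q[k]-p[:2]).T)-.032,[.618,.203],loss='soft_l1',f_scale=.002)
print('centre',f.x, ct.min(0),ct.max(0))
te=at(C,*ct[ct[:,1]==ct[:,1].min()].mean(0),.012); print('tail end',te)
d=f.x-te[:2]; th=np.arctan2(d[1],d[0]); print('ang',np.degrees(th),np.linalg.norm(d))
tab=f.x-.042*np.array([np.cos(th),np.sin(th)]); print('tab',tab)
print('pred px tab base/top', proj(C,[*tab,.012]),proj(C,[*tab,.046]), 'tcp shift', R.from_quat(s['tool_rot']).inv().apply([*tab,.0295]-s['eef_pos'])/.05)
cv2.imwrite('pics/w2c.png',cv2.resize(im[140:260,210:360],(750,600),interpolation=cv2.INTER_CUBIC))
E
```

```text
centre [0.6222 0.2033] [255 160] [308 243]
tail end [0.5543 0.1873 0.012 ]
ang 13.30374558043484 0.069698972693607
tab [0.5813 0.1937]
pred px tab base/top [281.6865 183.6531] [281.6554 190.2615] tcp shift [-0.02    0.0065  3.8613]
```

View pics/w2c.png

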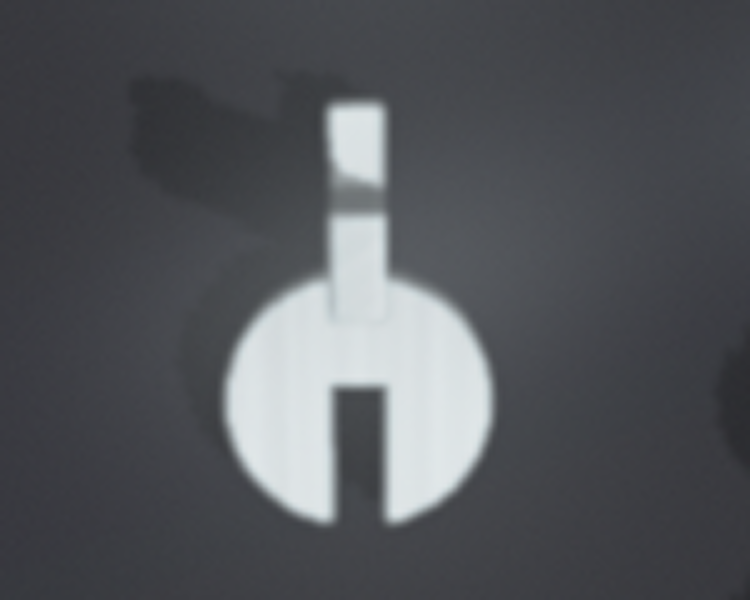

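>>> drive_tool(rows=[{"dx": -0.02,"dy": 0,"dz": 0.9,"wx": 0,"wy": 0,"wz": 0,"hand": 50},{"dx": -0.02,"dy": 0,"dz": 1.8,"wx": 0,"wy": 0,"wz": 0,"hand": 50},{"dx": -0.02,"dy": 0,"dz": 2.6,"wx": 0,"wy": 0,"wz": 0,"hand": 50},{"dx": -0.02,"dy": 0,"dz": 3.2,"wx": 0,"wy": 0,"wz": 0,"hand": 45},{"dx": -0.02,"dy": 0,"dz": 3.6,"wx": 0,"wy": 0,"wz": 0,"hand": 40},{"dx": -0.02,"dy": 0,"dz": 3.8,"wx": 0,"wy": 0,"wz": 0,"hand": 30},{"dx": -0.02,"dy": 0,"dz": 3.88,"wx": 0,"wy": 0,"wz": 0,"hand": 30},{"dx": -0.02,"dy": 0,"dz": 3.88,"wx": 0,"wy": 0,"wz": 0,"hand": 22},{"dx": -0.02,"dy": 0,"dz": 3.88,"wx": 0,"wy": 0,"wz": 0,"hand": 14},{"dx": -0.02,"dy": 0,"dz": 3.88,"wx": 0,"wy": 0,"wz": 0,"hand": 6},{"dx": -0.02,"dy": 0,"dz": 3.88,"wx": 0,"wy": 0,"wz": 0,"hand": 0},{"dx": -0.02,"dy": 0,"dz": 3.88,"wx": 0,"wy": 0,"wz": 0,"hand": 0},{"dx": -0.02,"dy": 0,"dz": 3.88,"wx": 0,"wy": 0,"wz": 0,"hand": 0},{"dx": -0.02,"dy": 0,"dz": 3.88,"wx": 0,"wy": 0,"wz": 0,"hand": 0},{"dx": -0.02,"dy": 0,"dz": 3.88,"wx": 0,"wy": 0,"wz": 0,"hand": 0}])

```text
clock: 4.8
eef_pos: [0.5826, 0.1935, 0.03]
tool_rot: [-0.112, 0.994, 0.0, 0.002]
ft_force: [-0.1, -0.6, 6.6]
grip_width: 0.0106
grasp_force: 59.9
```

>>> drive_tool(rows=[{"dx": 0,"dy": 0,"dz": -0.3,"wx": 0,"wy": 0,"wz": 0,"hand": 0},{"dx": 0,"dy": 0,"dz": -0.9,"wx": 0,"wy": 0,"wz": 0,"hand": 0},{"dx": 0,"dy": 0,"dz": -1.6,"wx": 0,"wy": 0,"wz": 0,"hand": 0},{"dx": 0,"dy": -0.3,"dz": -2.3,"wx": 0,"wy": 0,"wz": 0.8,"hand": 0},{"dx": 0.1,"dy": -0.8,"dz": -2.9,"wx": 0,"wy": 0,"wz": 1.8,"hand": 0},{"dx": 0.1,"dy": -1.3,"dz": -3.4,"wx": 0,"wy": 0,"wz": 3,"hand": 0},{"dx": 0.2,"dy": -1.8,"dz": -3.9,"wx": 0,"wy": 0,"wz": 4.2,"hand": 0},{"dx": 0.3,"dy": -2.3,"dz": -4.2,"wx": 0,"wy": 0,"wz": 5.4,"hand": 0},{"dx": 0.3,"dy": -2.7,"dz": -4.4,"wx": 0,"wy": 0,"wz": 6.6,"hand": 0},{"dx": 0.3,"dy": -2.86,"dz": -4.4,"wx": 0,"wy": 0,"wz": 7.8,"hand": 0},{"dx": 0.3,"dy": -2.86,"dz": -4.4,"wx": 0,"wy": 0,"wz": 7.8,"hand": 0},{"dx": 0.3,"dy": -2.86,"dz": -4.4,"wx": 0,"wy": 0,"wz": 7.8,"hand": 0},{"dx": 0.3,"dy": -2.86,"dz": -4.4,"wx": 0,"wy": 0,"wz": 7.8,"hand": 0},{"dx": 0.3,"dy": -2.86,"dz": -4.4,"wx": 0,"wy": 0,"wz": 7.8,"hand": 0}])

```text
clock: 6.2
eef_pos: [0.5983, 0.0511, 0.2477]
tool_rot: [0.225, 0.974, -0.0, -0.001]
ft_force: [0.2, -0.3, -2.9]
grip_width: 0.0111
grasp_force: 58.9
```

```bash
python3 look.py w3.png hanger:.04 lower:.06 stop_post:.066 lower_mouth:.06 disc:.012
```

```text
6.2 [0.0852 0.4444 0.31   1.4377 0.0002 0.5389] [0.5983 0.0511 0.2477] [ 0.2456 -0.3462 -2.9039] 0.011051012235591936
yaw 154.00144263361744 [-0.0013  0.0001 -1.    ]
hanger 0.88 [189. 204. 137. 125.] [ 0.5716 -0.0585  0.04  ]
lower 0.77 [178. 217.  80.  73.] [ 0.5773 -0.0697  0.06  ]
lower 0.58 [88. 75. 89. 81.] [ 0.4121 -0.0714  0.06  ]
stop_post 0.57 [128. 204.  32.  28.] [ 0.5392 -0.1082  0.066 ]
lower_mouth 0.72 [181. 218.  82.  75.] [ 0.579 -0.067  0.06 ]
disc 0.82 [280. 274.  34. 148.] [ 0.7158 -0.0093  0.012 ]
```

View pics/w3.png

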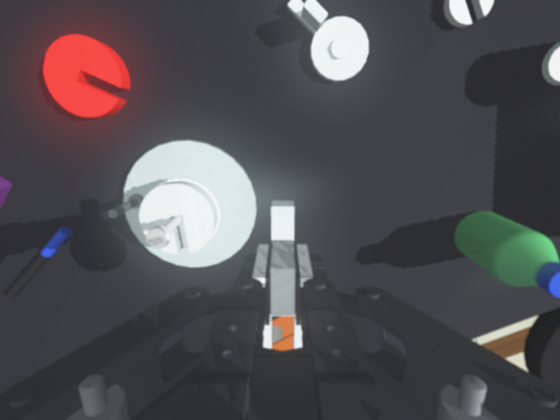

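```bash
cat > fit.py <<'E'
from h import *
from scipy.optimize import least_squares
np.set_printoptions(precision=4,suppress=True)
C=cam('wrist'); im=bot.camera('wrist')
def circ(m,z,r,c0):
    ct=max(cv2.findContours(m.astype(np.uint8),cv2.RETR_EXTERNAL,cv2.CHAIN_APPROX_NONE)[0],key=len)[:,0]
    Q=np.array([at(C,x,y,z)[:2] for x,y in ct])
    d=np.linalg.norm(Q-c0,axis=1); Q=Q[abs(d-r)<.012]
    f=least_squares(lambda p:np.hypot(*(Q-p).T)-r,c0,loss='soft_l1',f_scale=.001)
    return f.x,np.sqrt(np.median(f.fun**2)),len(Q)
c0=np.array([.575,-.07])
h=bot.outline_of('wrist','hanger')
for r in h[:1]: print('base',circ(r['region'],.012,.085,c0))
for r in bot.outline_of('wrist','lower'):
    e=r['extent']
    if abs(e[0]-180)<30: print('lower',circ(r['region'],.06,.042,c0))
for r in bot.outline_of('wrist','stop_post')[:2]: print('post',r['score'],r['extent'])
S=np.array([.5745,-.0705])
b=cv2.resize(cv2.cvtColor(im[140:270,115:260],cv2.COLOR_RGB2BGR),None,fx=4,fy=4,interpolation=cv2.INTER_CUBIC)
for z,r,col in [(.012,.085,(0,255,0)),(.06,.042,(0,0,255)),(.116,.011,(255,0,0))]:
    for a in np.radians(np.arange(0,360,6)):
        p=(proj(C,[S[0]+r*np.cos(a),S[1]+r*np.sin(a),z])-[115,140]+.5)*4; cv2.circle(b,tuple(int(q) for q in p),1,col,-1)
cv2.imwrite('pics/ov.png',b)
E
python3 fit.py
```

```text
base (array([ 0.579, -0.071]), np.float64(0.0009203285780602402), 386)
lower (array([ 0.5773, -0.0676]), np.float64(0.0013616406518222463), 185)
post 0.66 [127.3, 205.6, 34.0, 28.8]
```

View pics/ov.png

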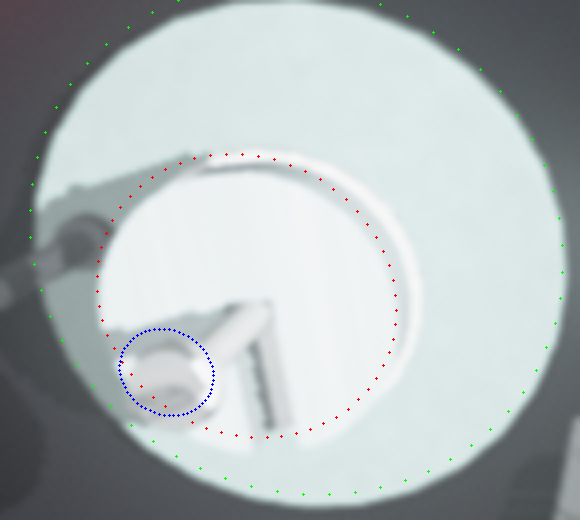

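```bash
python3 - <<'E'
from h import *
np.set_printoptions(precision=4,suppress=True)
C=cam('wrist')
S=np.array([.5775,-.0715])
for u,v,z in [(114,213,.07),(137,199.5,.012),(136,200,.02)]:
    p=at(C,u,v,z)[:2]-S; print(p+S,np.linalg.norm(p),np.degrees(np.arctan2(p[1],p[0])))
for a in [225,228,231,234]:
    q=S+.066*np.array([np.cos(np.radians(a)),np.sin(np.radians(a))]); print(a,proj(C,[*q,.07]),proj(C,[*q,.012]))
f=lambda x,y:at(C,115+x/4-.5,140+y/4-.5,.06)[:2]
p,q=f(250,310),f(270,430); print('slot dir',np.degrees(np.arctan2(*(q-p)[::-1])))
p,q=f(272,340),f(290,430); print('slot dir',np.degrees(np.arctan2(*(q-p)[::-1])))
print(bot.get_obs()['clock'])
E
```

```text
[ 0.5417 -0.1259] 0.06511347218937714 -123.39695506291272
[ 0.5409 -0.1279] 0.06721745354717994 -123.0052195938996
[ 0.5407 -0.1248] 0.06474464159410966 -124.5917452384057
225 [114.0618 201.4134] [138.9502 189.3524]
228 [113.5876 204.3531] [138.4871 191.8871]
231 [113.2844 207.3197] [138.1687 194.4474]
234 [113.1514 210.3046] [137.9947 197.0255]
slot dir -22.735918796441652
slot dir -20.71811619956309
6.7
```

>>> drive_tool(rows=[{"dx": 0.5,"dy": -0.5,"dz": 0,"wx": 0,"wy": 0,"wz": -0.2,"hand": 0},{"dx": 1,"dy": -1.1,"dz": 0,"wx": 0,"wy": 0,"wz": -0.4,"hand": 0},{"dx": 1.4,"dy": -1.7,"dz": 0,"wx": 0,"wy": 0,"wz": -0.6,"hand": 0},{"dx": 1.8,"dy": -2.2,"dz": 0.2,"wx": 0,"wy": 0,"wz": -0.6,"hand": 0},{"dx": 1.94,"dy": -2.52,"dz": 0.8,"wx": 0,"wy": 0,"wz": -0.6,"hand": 0},{"dx": 1.94,"dy": -2.52,"dz": 1.5,"wx": 0,"wy": 0,"wz": -0.6,"hand": 0},{"dx": 1.94,"dy": -2.52,"dz": 2.2,"wx": 0,"wy": 0,"wz": -0.6,"hand": 0},{"dx": 1.94,"dy": -2.52,"dz": 2.7,"wx": 0,"wy": 0,"wz": -0.6,"hand": 0},{"dx": 1.94,"dy": -2.52,"dz": 2.95,"wx": 0,"wy": 0,"wz": -0.6,"hand": 0},{"dx": 1.94,"dy": -2.52,"dz": 2.95,"wx": 0,"wy": 0,"wz": -0.6,"hand": 0},{"dx": 1.94,"dy": -2.52,"dz": 2.95,"wx": 0,"wy": 0,"wz": -0.6,"hand": 0},{"dx": 1.94,"dy": -2.52,"dz": 2.95,"wx": 0,"wy": 0,"wz": -0.6,"hand": 0}])

```text
clock: 7.9
eef_pos: [0.4574, -0.0202, 0.1021]
tool_rot: [0.2, 0.98, 0.0, 0.001]
ft_force: [-0.3, -0.6, -3.1]
grip_width: 0.0109
grasp_force: 59.0
```

```bash
python3 - <<'E'
from h import *
np.set_printoptions(precision=4,suppress=True)
s=bot.get_obs(); Rm=R.from_quat(s['tool_rot']).as_matrix()
print(s['clock'],s['eef_pos'],'yaw',np.degrees(np.arctan2(Rm[1,0],Rm[0,0]))%360,Rm[:,2],s['ft_force'],s['ft_torque'])
S=np.array([.5775,-.0715]); print('in tool',(Rm.T[:2,:2]@(S-s['eef_pos'][:2]))*1000)
A=[]
for n in ['scene','top']:
    C=cam(n); im=bot.camera(n)
    ctr=proj(C,[.52,-.045,.07]); u,v=int(ctr[0]),int(ctr[1])
    k=5 if n=='scene' else 6; w=40 if n=='scene' else 33
    # draw predicted held disc outline pts and S points
    c=cv2.resize(im[v-50:v+50,u-w-(5):u+w+5][:,:,::-1],None,fx=k,fy=6,interpolation=cv2.INTER_CUBIC) if 0 else cv2.resize(im[v-50:v+50,u-40:u+40][:,:,::-1],(400,500),interpolation=cv2.INTER_CUBIC)
    for p in [[*S,.129],[*S,.012]]:
        q=(proj(C,p)-[u-40,v-50]+.5)*5; cv2.circle(c,(int(q[0]),int(q[1])),2,(0,0,255),-1)
    A.append(c)
cv2.imwrite('pics/st.png',np.hstack(A))
E
```

```text
7.9 [ 0.4574 -0.0202  0.1021] yaw 156.88246531978342 [ 0.0027 -0.0001 -1.    ] [-0.2843 -0.5695 -3.0586] [ 0.1121  0.0423 -0.0345]
in tool [-130.6457   -0.0301]
```

View pics/st.png

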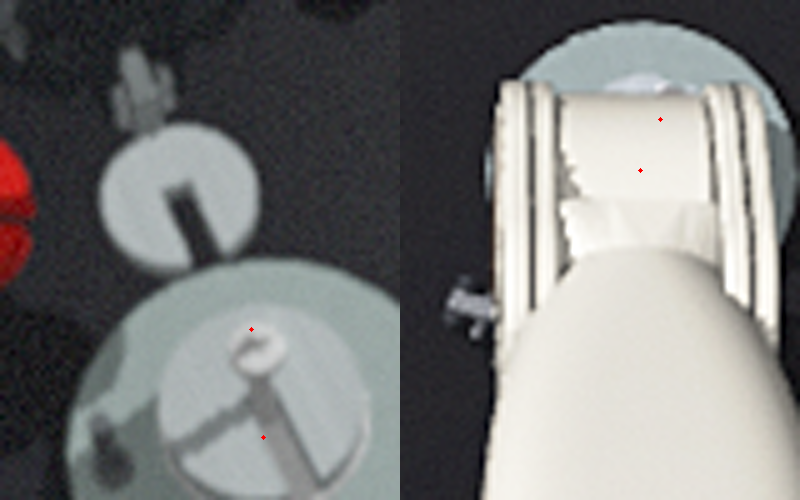

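```bash
python3 - <<'E'
from h import *
np.set_printoptions(precision=4,suppress=True)
C=cam('scene'); ctr=proj(C,[.52,-.045,.07]); u,v=int(ctr[0]),int(ctr[1])
s=bot.get_obs(); Rm=R.from_quat(s['tool_rot']).as_matrix(); S=np.array([.5775,-.0715])
g=lambda x,y,z: at(C,u-40+x/5-.5,v-50+y/5-.5,z)[:2]
dc=s['eef_pos'][:2]-.042*Rm[:2,0]
m=bot.outline_of('scene','lower')
print('disc meas',g(180,194,.084),'expected',dc,'err tool mm',Rm.T[:2,:2]@(g(180,194,.084)-dc)*1000)
print('head',g(258,348,.116),'err tool mm',Rm.T[:2,:2]@(g(258,348,.116)-S)*1000)
# lower: left 158 right 372
print('lower',g(264,402,.06),Rm.T[:2,:2]@(g(264,402,.06)-S)*1000)
p,q=g(169,188,.084),g(193,264,.084);p2,q2=g(189,183,.084),g(220,258,.084)
for a,b in [(p,q),(p2,q2)]: print(np.degrees(np.arctan2(*(b-a)[::-1])))
p,q=g(270,385,.06),g(320,480,.06); print('lower slot',np.degrees(np.arctan2(*(q-p)[::-1])))
E
```

```text
disc meas [ 0.4978 -0.0359] expected [ 0.4958 -0.0366] err tool mm [-1.5511  1.4457]
head [ 0.5804 -0.0716] err tool mm [-2.7429  1.0748]
lower [ 0.5808 -0.0719] [-3.1982  0.9285]
-28.85339203035899
-24.67913245664592
lower slot -19.66854006677731
```

>>> drive_tool(rows=[{"dx": -0.15,"dy": 0,"dz": 0,"wx": 0,"wy": 0,"wz": 0,"hand": 0},{"dx": -0.35,"dy": 0,"dz": 0,"wx": 0,"wy": 0,"wz": 0,"hand": 0},{"dx": -0.55,"dy": 0,"dz": 0,"wx": 0,"wy": 0,"wz": 0,"hand": 0},{"dx": -0.7,"dy": 0,"dz": 0,"wx": 0,"wy": 0,"wz": 0,"hand": 0},{"dx": -0.85,"dy": 0,"dz": 0,"wx": 0,"wy": 0,"wz": 0,"hand": 0},{"dx": -0.95,"dy": 0,"dz": 0,"wx": 0,"wy": 0,"wz": 0,"hand": 0},{"dx": -1.03,"dy": 0,"dz": 0,"wx": 0,"wy": 0,"wz": 0,"hand": 0},{"dx": -1.1,"dy": 0,"dz": 0,"wx": 0,"wy": 0,"wz": 0,"hand": 0},{"dx": -1.17,"dy": 0,"dz": 0,"wx": 0,"wy": 0,"wz": 0,"hand": 0},{"dx": -1.23,"dy": 0,"dz": 0,"wx": 0,"wy": 0,"wz": 0,"hand": 0},{"dx": -1.3,"dy": 0,"dz": 0,"wx": 0,"wy": 0,"wz": 0,"hand": 0},{"dx": -1.3,"dy": 0,"dz": 0,"wx": 0,"wy": 0,"wz": 0,"hand": 0}])

```text
clock: 9.25
eef_pos: [0.5165, -0.0458, 0.1009]
tool_rot: [0.2, 0.98, 0.0, 0.0]
ft_force: [-0.9, -0.3, -2.9]
grip_width: 0.0106
grasp_force: 59.1
```

```bash
cat > st.py <<'E'
from h import *
np.set_printoptions(precision=4,suppress=True)
s=bot.get_obs(); Rm=R.from_quat(s['tool_rot']).as_matrix()
print(s['clock'],s['eef_pos'],'yaw',np.degrees(np.arctan2(Rm[1,0],Rm[0,0]))%360,'F tool',Rm.T@s['ft_force'],'M tool',Rm.T@s['ft_torque'])
E
python3 st.py; python3 - <<'E'
from h import *
C=cam('scene'); im=bot.camera('scene'); u,v=(int(q) for q in proj(C,[.56,-.06,.07]))
cv2.imwrite('pics/in.png',cv2.resize(im[v-45:v+45,u-60:u+60][:,:,::-1],(800,600),interpolation=cv2.INTER_CUBIC)); print(u,v)
E
```

```text
9.25 [ 0.5165 -0.0458  0.1009] yaw 156.87847309459534 F tool [ 0.742  -0.6603  2.9373] M tool [ 0.0159  0.114  -0.0281]
264 260
```

View pics/in.png

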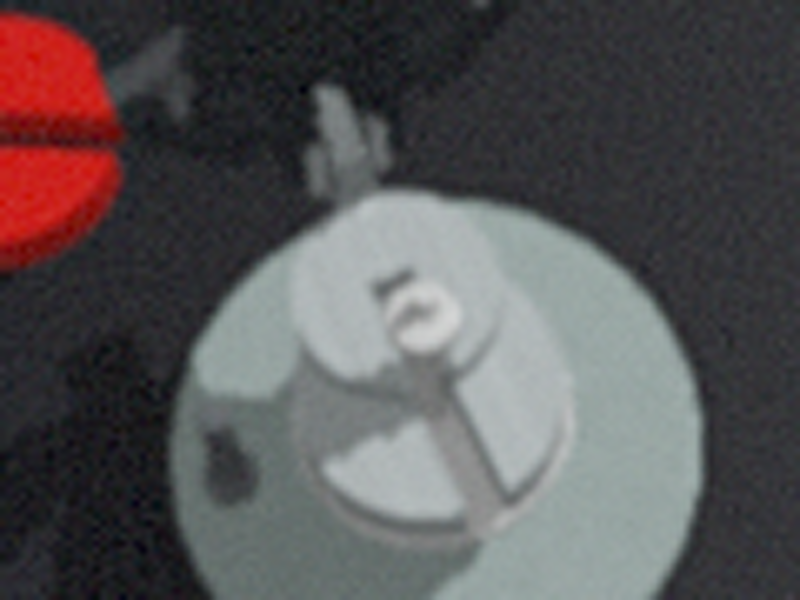

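The slot mouth is already round the stem below the head at (420,310), and the slot is parallel to the lower's. Next I go in to about 5 mm short of home.

>>> drive_tool(rows=[{"dx": -0.05,"dy": 0,"dz": 0,"wx": 0,"wy": 0,"wz": 0,"hand": 0},{"dx": -0.1,"dy": 0,"dz": 0,"wx": 0,"wy": 0,"wz": 0,"hand": 0},{"dx": -0.16,"dy": 0,"dz": 0,"wx": 0,"wy": 0,"wz": 0,"hand": 0},{"dx": -0.22,"dy": 0,"dz": 0,"wx": 0,"wy": 0,"wz": 0,"hand": 0},{"dx": -0.28,"dy": 0,"dz": 0,"wx": 0,"wy": 0,"wz": 0,"hand": 0},{"dx": -0.34,"dy": 0,"dz": 0,"wx": 0,"wy": 0,"wz": 0,"hand": 0},{"dx": -0.4,"dy": 0,"dz": 0.03,"wx": 0,"wy": 0,"wz": 0,"hand": 0},{"dx": -0.4,"dy": 0,"dz": 0.07,"wx": 0,"wy": 0,"wz": 0,"hand": 0},{"dx": -0.4,"dy": 0,"dz": 0.1,"wx": 0,"wy": 0,"wz": 0,"hand": 0},{"dx": -0.4,"dy": 0,"dz": 0.1,"wx": 0,"wy": 0,"wz": 0,"hand": 0}])

```text
clock: 10.3
eef_pos: [0.5338, -0.0534, 0.0953]
tool_rot: [0.2, 0.98, -0.0, -0.001]
ft_force: [0.0, 0.6, -3.0]
grip_width: 0.0109
grasp_force: 59.1
```

```bash
python3 st.py
```

```text
10.3 [ 0.5338 -0.0534  0.0953] yaw 156.88379006694933 F tool [0.2228 0.5724 2.9864] M tool [0.0334 0.0842 0.0227]
```

>>> drive_tool(rows=[{"dx": 0,"dy": 0,"dz": 0.03,"wx": 0,"wy": 0,"wz": 0,"hand": 0},{"dx": 0,"dy": 0,"dz": 0.06,"wx": 0,"wy": 0,"wz": 0,"hand": 0},{"dx": 0,"dy": 0,"dz": 0.08,"wx": 0,"wy": 0,"wz": 0,"hand": 0},{"dx": 0,"dy": 0,"dz": 0.08,"wx": 0,"wy": 0,"wz": 0,"hand": 0},{"dx": 0,"dy": 0,"dz": 0.08,"wx": 0,"wy": 0,"wz": 0,"hand": 0}])

```text
clock: 10.8
eef_pos: [0.5343, -0.0535, 0.0918]
tool_rot: [0.2, 0.98, -0.0, -0.0]
ft_force: [0.5, -0.1, -3.4]
grip_width: 0.0113
grasp_force: 59.1
```

>>> drive_tool(rows=[{"dx": 0,"dy": 0,"dz": 0.01,"wx": 0,"wy": 0,"wz": 0,"hand": 0},{"dx": 0,"dy": 0,"dz": 0.02,"wx": 0,"wy": 0,"wz": 0,"hand": 0},{"dx": 0,"dy": 0,"dz": 0.02,"wx": 0,"wy": 0,"wz": 0,"hand": 0}])

```text
clock: 11.1
eef_pos: [0.5343, -0.0535, 0.0908]
tool_rot: [0.2, 0.98, -0.0, -0.0]
ft_force: [0.1, -0.1, -3.1]
grip_width: 0.0107
grasp_force: 59.1
```

>>> drive_tool(rows=[{"dx": 0,"dy": 0,"dz": 0.01,"wx": 0,"wy": 0,"wz": 0,"hand": 0},{"dx": 0,"dy": 0,"dz": 0.02,"wx": 0,"wy": 0,"wz": 0,"hand": 0},{"dx": 0,"dy": 0,"dz": 0.02,"wx": 0,"wy": 0,"wz": 0,"hand": 0}])

```text
clock: 11.4
eef_pos: [0.5344, -0.0535, 0.0901]
tool_rot: [0.2, 0.98, 0.0, 0.0]
ft_force: [-1.0, -0.5, -1.2]
grip_width: 0.0107
grasp_force: 59.6
```

>>> drive_tool(rows=[{"dx": -0.02,"dy": 0,"dz": 0.006,"wx": 0,"wy": 0,"wz": 0,"hand": 0},{"dx": -0.04,"dy": 0,"dz": 0.006,"wx": 0,"wy": 0,"wz": 0,"hand": 0},{"dx": -0.06,"dy": 0,"dz": 0.006,"wx": 0,"wy": 0,"wz": 0,"hand": 0},{"dx": -0.06,"dy": 0,"dz": 0.006,"wx": 0,"wy": 0,"wz": 0,"hand": 0}])

```text
clock: 11.8
eef_pos: [0.5374, -0.0546, 0.09]
tool_rot: [0.2, 0.98, 0.0, 0.0]
ft_force: [-3.3, 2.2, 4.4]
grip_width: 0.011
grasp_force: 60.2
```

```bash
python3 st.py
```

```text
11.8 [ 0.5374 -0.0546  0.09  ] yaw 156.88318991988027 F tool [ 3.9099  0.6994 -4.437 ] M tool [0.0051 0.5146 0.0551]
```

>>> drive_tool(rows=[{"dx": 0,"dy": 0,"dz": -0.006,"wx": 0,"wy": 0,"wz": 0,"hand": 0},{"dx": -0.02,"dy": 0,"dz": -0.006,"wx": 0,"wy": 0,"wz": 0,"hand": 0},{"dx": -0.02,"dy": 0,"dz": -0.006,"wx": 0,"wy": 0,"wz": 0,"hand": 0}])

```text
clock: 12.1
eef_pos: [0.5381, -0.055, 0.09]
tool_rot: [0.2, 0.98, 0.0, 0.0]
ft_force: [-2.9, 1.0, 5.3]
grip_width: 0.011
grasp_force: 60.3
```

```bash
python3 st.py
```

```text
12.1 [ 0.5381 -0.055   0.09  ] yaw 156.8892619807062 F tool [ 3.0868 -0.2382 -5.3364] M tool [-0.0665  0.5389 -0.0533]
```

>>> drive_tool(rows=[{"dx": 0,"dy": 0,"dz": -0.01,"wx": 0,"wy": 0,"wz": 0,"hand": 0},{"dx": -0.01,"dy": 0,"dz": -0.01,"wx": 0,"wy": 0,"wz": 0,"hand": 0},{"dx": -0.02,"dy": 0,"dz": -0.01,"wx": 0,"wy": 0,"wz": 0,"hand": 0},{"dx": -0.02,"dy": 0,"dz": -0.01,"wx": 0,"wy": 0,"wz": 0,"hand": 0}])

```text
clock: 12.5
eef_pos: [0.5388, -0.0555, 0.0901]
tool_rot: [0.2, 0.98, -0.0, -0.0]
ft_force: [-1.6, 1.3, 0.9]
grip_width: 0.0108
grasp_force: 59.8
```

```bash
python3 st.py
```

```text
12.5 [ 0.5388 -0.0555  0.0901] yaw 156.87959860888438 F tool [ 1.9609  0.5687 -0.935 ] M tool [-0.0721  0.3396 -0.0384]
```

>>> drive_tool(rows=[{"dx": -0.01,"dy": 0,"dz": -0.002,"wx": 0,"wy": 0,"wz": 0,"hand": 0},{"dx": -0.02,"dy": 0,"dz": -0.002,"wx": 0,"wy": 0,"wz": 0,"hand": 0},{"dx": -0.02,"dy": 0,"dz": -0.002,"wx": 0,"wy": 0,"wz": 0,"hand": 0}])

```text
clock: 12.8
eef_pos: [0.5389, -0.0555, 0.0901]
tool_rot: [0.2, 0.98, 0.0, -0.001]
ft_force: [-4.1, 2.3, 2.5]
grip_width: 0.0111
grasp_force: 59.9
```

>>> drive_tool(rows=[{"dx": -0.01,"dy": 0,"dz": -0.002,"wx": 0,"wy": 0,"wz": 0,"hand": 0},{"dx": -0.02,"dy": 0,"dz": -0.002,"wx": 0,"wy": 0,"wz": 0,"hand": 0},{"dx": -0.02,"dy": 0,"dz": -0.002,"wx": 0,"wy": 0,"wz": 0,"hand": 0}])

```text
clock: 13.1
eef_pos: [0.539, -0.0555, 0.0902]
tool_rot: [0.2, 0.98, 0.0, -0.002]
ft_force: [-6.5, 3.5, 3.6]
grip_width: 0.0109
grasp_force: 60.2
```

```bash
python3 st.py
```

```text
13.1 [ 0.539  -0.0555  0.0902] yaw 156.90649449690483 F tool [ 7.3087  0.6425 -3.5361] M tool [-0.0925  1.2284  0.0425]
```

>>> drive_tool(rows=[{"dx": 0.011,"dy": -0.036,"dz": -0.004,"wx": 0,"wy": 0,"wz": -0.5,"hand": 0},{"dx": 0.009,"dy": -0.071,"dz": -0.004,"wx": 0,"wy": 0,"wz": -1,"hand": 0},{"dx": 0.005,"dy": -0.107,"dz": -0.004,"wx": 0,"wy": 0,"wz": -1.5,"hand": 0},{"dx": 0,"dy": -0.142,"dz": -0.004,"wx": 0,"wy": 0,"wz": -2,"hand": 0},{"dx": -0.007,"dy": -0.177,"dz": -0.004,"wx": 0,"wy": 0,"wz": -2.5,"hand": 0},{"dx": -0.016,"dy": -0.211,"dz": -0.004,"wx": 0,"wy": 0,"wz": -3,"hand": 0},{"dx": -0.016,"dy": -0.211,"dz": -0.004,"wx": 0,"wy": 0,"wz": -3,"hand": 0}])

```text
clock: 13.8
eef_pos: [0.5359, -0.0662, 0.0902]
tool_rot: [0.07, 0.998, 0.0, -0.001]
ft_force: [-5.3, 1.9, 1.7]
grip_width: 0.0109
grasp_force: 59.9
```

```bash
cat >> st.py <<'E'
S=np.array([.5776,-.072]); d=s['eef_pos'][:2]-S; print('r',np.linalg.norm(d),'phi',np.degrees(np.arctan2(d[1],d[0]))%360, 'tool z',Rm[:,2])
E
python3 st.py
```

```text
13.8 [ 0.5359 -0.0662  0.0902] yaw 171.92185816587076 F tool [ 5.5269  1.1409 -1.6607] M tool [-0.2096  0.9115 -0.1113]
r 0.04206202084312512 phi 172.05001961330484 tool z [-0.003   0.0005 -1.    ]
```

>>> drive_tool(rows=[{"dx": 0.003,"dy": -0.036,"dz": 0,"wx": 0,"wy": 0,"wz": -0.5,"hand": 0},{"dx": 0.001,"dy": -0.072,"dz": 0,"wx": 0,"wy": 0,"wz": -1,"hand": 0},{"dx": -0.003,"dy": -0.107,"dz": 0,"wx": 0,"wy": 0,"wz": -1.5,"hand": 0},{"dx": -0.009,"dy": -0.142,"dz": 0,"wx": 0,"wy": 0,"wz": -2,"hand": 0},{"dx": -0.015,"dy": -0.178,"dz": 0,"wx": 0,"wy": 0,"wz": -2.5,"hand": 0},{"dx": -0.024,"dy": -0.212,"dz": 0,"wx": 0,"wy": 0,"wz": -3,"hand": 0},{"dx": -0.034,"dy": -0.247,"dz": 0,"wx": 0,"wy": 0,"wz": -3.5,"hand": 0},{"dx": -0.046,"dy": -0.281,"dz": 0,"wx": 0,"wy": 0,"wz": -4,"hand": 0},{"dx": -0.058,"dy": -0.314,"dz": 0,"wx": 0,"wy": 0,"wz": -4.5,"hand": 0},{"dx": -0.073,"dy": -0.347,"dz": 0,"wx": 0,"wy": 0,"wz": -5,"hand": 0},{"dx": -0.089,"dy": -0.379,"dz": 0,"wx": 0,"wy": 0,"wz": -5.5,"hand": 0},{"dx": -0.106,"dy": -0.41,"dz": 0,"wx": 0,"wy": 0,"wz": -6,"hand": 0},{"dx": -0.106,"dy": -0.41,"dz": 0,"wx": 0,"wy": 0,"wz": -6,"hand": 0}])

```text
clock: 15.1
eef_pos: [0.5382, -0.0881, 0.0902]
tool_rot: [-0.19, 0.982, -0.0, -0.002]
ft_force: [-5.2, -1.4, 2.0]
grip_width: 0.011
grasp_force: 59.9
```

```bash
python3 st.py
```

```text
15.1 [ 0.5382 -0.0881  0.0902] yaw 201.87819054859347 F tool [ 5.3898  0.6642 -2.0247] M tool [-0.3012  0.9519 -0.0772]
r 0.04261327684361995 phi 202.270393977165 tool z [-0.0033 -0.0013 -1.    ]
```

>>> drive_tool(rows=[{"dx": 0.003,"dy": -0.036,"dz": 0,"wx": 0,"wy": 0,"wz": -0.5,"hand": 0},{"dx": 0.001,"dy": -0.072,"dz": 0,"wx": 0,"wy": 0,"wz": -1,"hand": 0},{"dx": -0.003,"dy": -0.107,"dz": 0,"wx": 0,"wy": 0,"wz": -1.5,"hand": 0},{"dx": -0.009,"dy": -0.142,"dz": 0,"wx": 0,"wy": 0,"wz": -2,"hand": 0},{"dx": -0.015,"dy": -0.178,"dz": 0,"wx": 0,"wy": 0,"wz": -2.5,"hand": 0},{"dx": -0.024,"dy": -0.212,"dz": 0,"wx": 0,"wy": 0,"wz": -3,"hand": 0},{"dx": -0.034,"dy": -0.247,"dz": 0,"wx": 0,"wy": 0,"wz": -3.5,"hand": 0},{"dx": -0.034,"dy": -0.247,"dz": 0,"wx": 0,"wy": 0,"wz": -3.5,"hand": 0}])

```text
clock: 15.9
eef_pos: [0.5446, -0.0997, 0.0903]
tool_rot: [-0.337, 0.942, -0.001, -0.002]
ft_force: [-4.7, -1.8, 2.3]
grip_width: 0.0109
grasp_force: 59.9
```

```bash
python3 st.py
```

```text
15.9 [ 0.5446 -0.0997  0.0903] yaw 219.34982194702357 F tool [ 4.8231  1.5709 -2.2391] M tool [-0.1717  1.06   -0.0596]
r 0.04310645047321027 phi 220.0063855673183 tool z [-0.003  -0.0028 -1.    ]
```

>>> drive_tool(rows=[{"dx": 0.003,"dy": -0.014,"dz": 0,"wx": 0,"wy": 0,"wz": -0.2,"hand": 0},{"dx": 0.003,"dy": -0.029,"dz": 0,"wx": 0,"wy": 0,"wz": -0.4,"hand": 0},{"dx": 0.002,"dy": -0.043,"dz": 0,"wx": 0,"wy": 0,"wz": -0.6,"hand": 0},{"dx": 0.002,"dy": -0.057,"dz": 0,"wx": 0,"wy": 0,"wz": -0.8,"hand": 0},{"dx": 0.002,"dy": -0.057,"dz": 0,"wx": 0,"wy": 0,"wz": -0.8,"hand": 0}])

```text
clock: 16.4
eef_pos: [0.5465, -0.102, 0.0903]
tool_rot: [-0.369, 0.929, -0.001, -0.002]
ft_force: [-5.2, -3.8, 1.8]
grip_width: 0.0113
grasp_force: 59.8
```

```bash
python3 st.py
```

```text
16.4 [ 0.5465 -0.102   0.0903] yaw 223.32167921867884 F tool [ 6.4209  0.8128 -1.7961] M tool [-0.2399  1.0152 -0.033 ]
r 0.04324560905245607 phi 223.92903731558775 tool z [-0.0026 -0.003  -1.    ]
```

>>> drive_tool(rows=[{"dx": 0.002,"dy": -0.007,"dz": 0,"wx": 0,"wy": 0,"wz": -0.1,"hand": 0},{"dx": 0.003,"dy": -0.014,"dz": 0,"wx": 0,"wy": 0,"wz": -0.2,"hand": 0},{"dx": 0.003,"dy": -0.022,"dz": 0,"wx": 0,"wy": 0,"wz": -0.3,"hand": 0},{"dx": 0.003,"dy": -0.029,"dz": 0,"wx": 0,"wy": 0,"wz": -0.4,"hand": 0},{"dx": 0.003,"dy": -0.029,"dz": 0,"wx": 0,"wy": 0,"wz": -0.4,"hand": 0}])

```text
clock: 16.9
eef_pos: [0.5474, -0.1031, 0.0903]
tool_rot: [-0.385, 0.923, -0.001, -0.002]
ft_force: [-4.8, -2.8, 1.5]
grip_width: 0.0106
grasp_force: 59.8
```

```bash
python3 st.py
```

```text
16.9 [ 0.5474 -0.1031  0.0903] yaw 225.31520069205973 F tool [ 5.3757  1.4033 -1.4654] M tool [-0.2284  0.9968  0.012 ]
r 0.04332542258074758 phi 225.82863080294183 tool z [-0.0025 -0.0029 -1.    ]
```

>>> drive_tool(rows=[{"dx": 0.002,"dy": -0.007,"dz": 0,"wx": 0,"wy": 0,"wz": -0.1,"hand": 0},{"dx": 0.003,"dy": -0.014,"dz": 0,"wx": 0,"wy": 0,"wz": -0.2,"hand": 0},{"dx": 0.003,"dy": -0.022,"dz": 0,"wx": 0,"wy": 0,"wz": -0.3,"hand": 0},{"dx": 0.003,"dy": -0.029,"dz": 0,"wx": 0,"wy": 0,"wz": -0.4,"hand": 0},{"dx": 0.003,"dy": -0.029,"dz": 0,"wx": 0,"wy": 0,"wz": -0.4,"hand": 0}])

```text
clock: 17.4
eef_pos: [0.5483, -0.104, 0.0903]
tool_rot: [-0.401, 0.916, -0.001, -0.002]
ft_force: [-5.5, -2.3, 1.8]
grip_width: 0.0112
grasp_force: 59.8
```

```bash
python3 st.py
```

```text
17.4 [ 0.5483 -0.104   0.0903] yaw 227.28890822534245 F tool [ 5.4562  2.4438 -1.7685] M tool [-0.3913  0.9372  0.2134]
r 0.043388878299808115 phi 227.4495025189479 tool z [-0.0026 -0.0023 -1.    ]
```

>>> drive_tool(rows=[{"dx": 0.002,"dy": -0.007,"dz": 0,"wx": 0,"wy": 0,"wz": -0.1,"hand": 0},{"dx": 0.002,"dy": -0.014,"dz": 0,"wx": 0,"wy": 0,"wz": -0.2,"hand": 0},{"dx": 0.002,"dy": -0.022,"dz": 0,"wx": 0,"wy": 0,"wz": -0.3,"hand": 0},{"dx": 0.002,"dy": -0.022,"dz": 0,"wx": 0,"wy": 0,"wz": -0.3,"hand": 0}])

```text
clock: 17.8
eef_pos: [0.5483, -0.1041, 0.0903]
tool_rot: [-0.412, 0.911, 0.001, -0.002]
ft_force: [-6.9, -0.7, 3.0]
grip_width: 0.0106
grasp_force: 61.1
```

```bash
python3 st.py
```

```text
17.8 [ 0.5483 -0.1041  0.0903] yaw 228.71021526077755 F tool [ 5.1135  4.7308 -2.9336] M tool [-1.0491  0.7929  0.789 ]
r 0.04348488416126352 phi 227.57573893626605 tool z [-0.0039 -0.0006 -1.    ]
```

>>> drive_tool(rows=[{"dx": 0,"dy": 0,"dz": 0,"wx": 0,"wy": 0,"wz": 0.1,"hand": 0},{"dx": 0.01,"dy": 0,"dz": 0,"wx": 0,"wy": 0,"wz": 0.2,"hand": 0},{"dx": 0.01,"dy": 0,"dz": 0,"wx": 0,"wy": 0,"wz": 0.2,"hand": 0}])

```text
clock: 18.1
eef_pos: [0.5482, -0.104, 0.0903]
tool_rot: [-0.405, 0.914, 0.001, -0.001]
ft_force: [-5.8, 0.5, 3.3]
grip_width: 0.0111
grasp_force: 60.1
```

```bash
python3 st.py
```

```text
18.1 [ 0.5482 -0.104   0.0903] yaw 227.80376815076892 F tool [ 3.4892  4.6328 -3.2759] M tool [-0.9588  0.6722  0.3432]
r 0.043444964585628895 phi 227.47401788128664 tool z [-0.0033  0.0001 -1.    ]
```

The tail bears on the post with about 8 N and the slot end on the stem with about 4 N. Now I release.

>>> drive_tool(rows=[{"dx": 0,"dy": 0,"dz": 0,"wx": 0,"wy": 0,"wz": 0,"hand": 12},{"dx": 0,"dy": 0,"dz": 0,"wx": 0,"wy": 0,"wz": 0,"hand": 16},{"dx": 0,"dy": 0,"dz": 0,"wx": 0,"wy": 0,"wz": 0,"hand": 22},{"dx": 0,"dy": 0,"dz": 0,"wx": 0,"wy": 0,"wz": 0,"hand": 30},{"dx": 0,"dy": 0,"dz": 0,"wx": 0,"wy": 0,"wz": 0,"hand": 30},{"dx": 0,"dy": 0,"dz": 0,"wx": 0,"wy": 0,"wz": 0,"hand": 30}])

```text
clock: 18.7
eef_pos: [0.5502, -0.1039, 0.0908]
tool_rot: [-0.406, 0.914, -0.0, 0.0]
ft_force: [-0.4, 0.6, -0.3]
grip_width: 0.0303
grasp_force: 0.0
```

```bash
python3 st.py
```

```text
18.7 [ 0.5502 -0.1039  0.0908] yaw 227.88466557662466 F tool [-0.1437  0.7285  0.3005] M tool [ 0.0104  0.003  -0.0594]
r 0.0420744366129191 phi 229.3317513930161 tool z [ 0.0005 -0.0001 -1.    ]
```

>>> drive_tool(rows=[{"dx": 0,"dy": 0,"dz": -0.2,"wx": 0,"wy": 0,"wz": 0,"hand": 30},{"dx": 0,"dy": 0,"dz": -0.6,"wx": 0,"wy": 0,"wz": 0,"hand": 30},{"dx": 0,"dy": 0,"dz": -1.2,"wx": 0,"wy": 0,"wz": 0,"hand": 30},{"dx": 0,"dy": 0,"dz": -1.9,"wx": 0,"wy": 0,"wz": 0,"hand": 50},{"dx": 0,"dy": 0,"dz": -2.6,"wx": 0,"wy": 0,"wz": 0,"hand": 80},{"dx": 0,"dy": 0,"dz": -3,"wx": 0,"wy": 0,"wz": 0,"hand": 80},{"dx": 0,"dy": 0,"dz": -3,"wx": 0,"wy": 0,"wz": 0,"hand": 80},{"dx": 0,"dy": 0,"dz": -3,"wx": 0,"wy": 0,"wz": 0,"hand": 80}])

```text
clock: 19.5
eef_pos: [0.55, -0.1039, 0.2412]
tool_rot: [-0.406, 0.914, -0.0, 0.0]
ft_force: [0.5, -0.0, -0.3]
grip_width: 0.0798
grasp_force: 0.0
```

```bash
python3 - <<'E'
from h import *
np.set_printoptions(precision=4,suppress=True)
S=np.array([.5776,-.072])
for n in ['wrist','scene']:
    C,im=shot(n,'end_%s.png'%n)
    for t,z in [('disc',.072),('disc_tail',.066),('stop_post',.066),('lower_mouth',.06),('disc_mouth',.066),('disc_tab',.089)]:
        for r in bot.look_for(n,t)[:2]:
            e=r['extent']; p=at(C,e[0],e[1],z); d=p[:2]-S; print(n,t,round(r['score'],2),np.round(e),p,'rel mm',np.linalg.norm(d)*1000,np.degrees(np.arctan2(d[1],d[0]))%360)
# slot/tail geometry from disc outline in wrist
C=cam('wrist'); bot.camera('wrist')
for r in bot.outline_of('wrist','disc')[:3]:
    ys,xs=np.nonzero(r['region']); P=np.array([at(C,x,y,.072)[:2] for x,y in zip(xs,ys)]); d=P-S; rr=np.hypot(*d.T)
    if np.median(rr)>.08: continue
    k=rr>.056; a=np.degrees(np.arctan2(d[k,1],d[k,0]))%360
    q=(rr<.036); ca=d[q]
    h,_=np.histogram(np.degrees(np.arctan2(d[(rr>.018)&(rr<.03)][:,1],d[(rr>.018)&(rr<.03)][:,0]))%360,bins=36,range=(0,360))
    print(r['score'],len(xs),'tail ang',np.median(a),k.sum(),'rmax',rr.max(),'disc part centroid',ca.mean(0)); print(h)
E
```

```text
wrist disc 0.68 [283. 207.  62.  95.] [ 0.5607 -0.0898  0.072 ] rel mm 24.52304319703606 226.55064431348688
wrist disc 0.63 [541. 278.  37.  68.] [0.4014 0.1675 0.072 ] rel mm 297.3950201246892 126.34428103967072
wrist disc_tail 0.88 [285. 208.  60.  96.] [ 0.5612 -0.0867  0.066 ] rel mm 21.972455982521414 221.83696902752578
wrist disc_tail 0.69 [540. 275.  40.  65.] [0.3984 0.1693 0.066 ] rel mm 300.5537202768834 126.5961971482336
wrist stop_post 0.68 [275. 165.  16.  24.] [ 0.5379 -0.1277  0.066 ] rel mm 68.41484876751541 234.51506063320338
wrist lower_mouth 0.78 [283. 224.  77.  78.] [ 0.5765 -0.072   0.06  ] rel mm 1.0943538923844305 178.3899149796075
wrist lower_mouth 0.57 [388.  93.  78.  81.] [ 0.4079 -0.1043  0.06  ] rel mm 172.73679103882202 190.7744489108902
wrist disc_mouth 0.91 [284. 208.  56.  93.] [ 0.5615 -0.0868  0.066 ] rel mm 21.82894466738005 222.65014335054767
wrist disc_mouth 0.8 [542. 275.  35.  70.] [0.3964 0.1715 0.066 ] rel mm 303.5405648100283 126.66136964066669
wrist disc_tab 0.94 [540. 277.  32.  66.] [0.4074 0.1473 0.089 ] rel mm 277.5818231260542 127.806
[... 865 characters left out ...]
l mm 7.274690015031496 45.36548176071313
scene disc_mouth 0.73 [257. 270.  53.  32.] [ 0.5628 -0.0849  0.066 ] rel mm 19.634654478316076 221.0434249449392
scene disc_mouth 0.73 [296. 138.  36.  34.] [0.3909 0.217  0.066 ] rel mm 344.0862318417254 122.85681275312426
scene disc_tab 0.98 [367. 112.  34.  25.] [0.4743 0.3773 0.089 ] rel mm 461.05287150274023 102.94223693728857
scene disc_tab 0.97 [298. 141.  39.  33.] [0.4116 0.1993 0.089 ] rel mm 318.07731969787716 121.45515408915324
0.81 2574 tail ang 226.32056974198764 178 rmax 0.07214290695822527 disc part centroid [-0.0045 -0.0033]
[34 16  3  0  0  0  3 19 40 37 39 40 40 40 41 41 42 42 44 43 45 43 41 42
 43 44 40 46 42 40 42 39 41 41 39 38]
```

```bash
python3 -c "
from workcell import bot
print(bot.get_obs()['clock'],bot.job_done())"
```

```text
the job is handed in; nothing more can be done
20.3 None
```

The disc now lies coaxial on the stem, turned about 70° anticlockwise, with its tail against the stop post. I released it and handed the job in at 20.3 s; the highest contact force I estimated was about 15 N, on the post. I inferred the tail contact from force readings rather than a final viewed picture, and did not re-measure the lower disc's position.

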